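Show a test cassette to the inspection camera

TASK

First fold the viewer's screen up to 100 degrees from closed, just past upright, and leave it standing there. Then take the tall, full-width test cassette out of the rack and hold it up in front of the inspection camera: upright, its window side squarely facing the lens, its middle level with and centred on the lens, 10 cm away from it. Finish while still holding it there steadily in the gripper; leave the camera, the other two tests, the phone and the yellow bin as they are.

Things in the scene. Friction and masses are not known exactly. Their poses are not given: they have to be found in the camera images.
- screen (a joint): Fold-up screen of the viewer, opening angle in rad: 0 = folded shut (flat), 1.57 = upright, stops at 2.3; it starts between 0.1 and 0.5. The hinge is stiff: the screen stays where it is left, and about 3 N at the handle moves it.
- viewer_hinge (a point): Mid-point of the screen's hinge line, 48 mm above the desk, on the far upper edge of the viewer. The viewer is a fixed white box 115 (x) x 190 (y) x 40 mm high; its axes are those of this point: x away from the handle side, y along the hinge line, z up. The box reaches from 105 mm in front (-x) of the hinge to 10 mm behind it. The screen is a white panel 110 x 190 x 12 mm, centred on the hinge plane.
- screen_handle (a point): Centre of the screen's handle: a grey round bar 14 mm in diameter and 30 mm long, parallel to the hinge line, on a 14 mm wide neck in the middle of the screen's free edge. Its centre is 140 mm from the hinge line and 30 mm beyond the panel's edge. Gripped on its two flat ends (30 mm apart) it can turn between the fingers as the screen swings. Opening lifts it up and over towards the hinge's +x side; turns with the screen.
- cassette_centre (a point): Centre of the cassette to be shown: a plain white upright slab 9 (x) x 36 (y) x 95 mm (z), about 30 g, loose in one of the rack's three slots, with three dark windows on its +x face around the centre; z is its long axis, up. It is the only device that is both tall and full-width. It stands with about 22 mm of its foot in the slot (1 mm free on each side), its centre 55.5 mm and its top 103 mm above the desk; lift it straight up.
- lens (a point): Centre of the camera lens's front glass (30 mm wide black barrel on a 50 x 44 x 44 mm grey head). The camera looks along this point's -x axis; z up. The head was set at a height between 170 and 230 mm above the desk; do not move it. It sits on a 16 mm post (256 mm tall) that stands 45 mm behind (+x) the lens on a round foot 100 mm across, fixed. To be shown rightly, the cassette has its +x axis along this point's +x axis, windows towards the lens.
- rack: Fixed grey rack 145 (x) x 70 (y) x 30 mm high, origin under its centre; three equal slots at x = -45, 0 and +45 mm, each 11 (x) x 38 (y) and 22 mm deep, holding the three devices in any order.
- short_centre (a point): Centre of the short white cassette, 9 x 36 x 65 mm, one window, in the rack. Leave it.
- stick_centre (a point): Centre of the narrow white test stick, 91 mm tall: 16 mm wide above a 36 mm wide, 30 mm high foot, in the rack. Leave it.
- phone: Black phone 72 x 148 x 10 mm lying on the desk; origin under its centre. Leave it.
- sharps_bin: Yellow round sharps bin with a red lid, 84 mm across, 100 mm tall; origin under its centre. Leave it.
- cassette: The cassette to be shown, as a whole; this origin is the centre of its lower end, 47.5 mm below its centre.
- camera_stand: The camera's fixed stand; origin under the centre of its foot.
- viewer: The viewer's box; origin under its centre, 47.5 mm in front (-x) of the hinge.
There are look-alikes about, which are no part of the job. What is shaped like the cassette but brown is not meant.

How it is judged:
By the outcome, as a careful person would: the job done as asked, in the order asked, and still so for the second after the job is handed in, while the arm keeps its last pose, push and grip.
It also fails if it takes over 51 s, if anything falls off the work surface, if the arm or the gripper's body presses on something with over 40 N, if the wrist force passes 120 N, or if a joint passes its speed limit or range.

ROBOT

A 7-joint arm with a two-finger parallel gripper is mounted at the origin on the work surface. World frame = base frame: x ahead of the robot, y to its left, z up, the work surface at z = 0. Lengths are in mm, angles in rad, forces in N, time in s.
With the tool pointing down it reaches from about 400 to 875 mm from the base axis. Payload 4.4 kg.
Tool frame: the origin (TCP) lies midway between the tips of the shut fingers; the grasp point (between the pads) lies 19 mm behind it (ctrl.pinch_z is the distance from the TCP to the grasp point, in mm); z points along the fingers, y is the line along which they close (so a half turn about z gives the same grasp; the last joint's range is limited). The gripper opens to 85 mm and grips with 20 to 120 N. Pads are 22 mm wide; open, the fingers measure 114 mm over their backs; the gripper's body (76 mm by 85 mm) begins 54 mm behind the grasp point. The pads swing forward as they close: fully open they stand 13 mm farther back than shut.
Start: joints at [1.187, 0.628, 0.038, 1.517, -0.027, 0.996, -0.02], TCP at [203.138, -617.457, 231.313] pointing down, gripper open.
Joint ranges: [-3.06, 3.06], [-0.37, 2.12], [-1.25, 1.32], [0.18, 2.47], [-1.1, 4.24], [0.23, 1.98], [-2.94, 2.94]. Speed limits (rad/s): [2.57, 2.57, 3.14, 3.14, 3.14, 3.14, 3.14].

INTERFACE

Orientations are given as [roll, pitch, yaw] about the fixed x, y, z axes, in that order (R = Rz(yaw) Ry(pitch) Rx(roll)).
In Python, from cell import read_state, cams, order, ctrl gives the robot as it stands.
- The arm moves only by the tool move_arm, never from a script. Its argument "targets" is text: rows parted by semicolons, each of 7 numbers parted by spaces: the gripper's target within -1 to 1 (fully open at 1, half-way at 0, shut at -1), then the shift along the tool's x, y, z in cm, then the turn, a rotation vector about the tool's x, y, z in degrees. A call has 1 to 5 rows; each row shifts and turns the commanded pose from where the row before left it, along the tool's axes as they then stand; what a row does not reach is not made up. A row lasts 1/12 s, in which the tool goes at most 41.7 mm and 7.16 degrees, less where a joint would pass 70% of its speed; a pose out of reach is approached as far as the arm can. A call with a gripper value outside its range is refused whole. The fingers move at their own pace and stop on an object; the grip force is fixed at half the most. Time passes only in rows, so rows that do not move let the fingers close. It gives the time, the measured TCP pose, the force, the opening and the grip force at its end, in the units of the state.
- read_state(): the state, without advancing time (a new reading comes with each control period).
- cams.get_image(name): name is "side" or "top" or "wrist"; returns a dict with "color" (400x640x3 uint8, red, green, blue), "fovy" (degrees; the focal length in pixels is half the picture's height over the tangent of half this angle, whatever the lens; pixels are square), "cx", "cy" (the principal point, pixels), "rvec" (rotation vector, rad) and "tvec" (3), from world to camera coordinates, as OpenCV has them. Camera axes: x right, y down, z forward; pixel columns grow to the right and rows downward; lengths in mm; the calibration is good to about 2 mm. A picture is of the moment at which its call begins. There is no depth.
- order.finish_job(): hands the job in; it is judged then, once.
The state is a dict: "clock": time; "qpos": joint angles; "qd": joint speeds; "tau": joint torques, N m; "eef_pos": TCP position; "tool_rot": TCP orientation; "force": force on the tool from outside, world axes, zero at the start; "torque": the same for the moment, N m; "width": finger opening in mm; "gripper_force": force on a finger pad.
Only numpy, scipy, OpenCV 4.12 (cv2) and the standard library are available. Lean on these libraries where they do the work, as an engineer would, in place of code of your own. Each camera call takes 0.05 s, during which the arm holds its last target. There are 200 camera calls.

## Working session

There is one attempt and no reset: what is moved stays moved. The work goes in short steps, Python scripts to look and compute and a tool call to move; the robot and the scene stay as the last step left them, time stands still between calls to the robot, and variables do not carry over. Pictures are saved under pics/ and viewed, at most 10 in all, crops included, and the job is handed in when it is done.

Besides the shell and the picture viewer there is one more tool, called after "Request:" by a JSON object that holds its "api" and its "payload". move_arm: Moves the arm, as the interface text tells. Its arguments: {"type":"object","properties":{"targets":{"type":"string"}},"required":["targets"]}

```bash
ls; mkdir -p pics; python3 - <<'E'
from cell import read_state,cams
import cv2,pickle
s=read_state();print(s)
d={}
for n in("top","side"):
    i=cams.get_image(n);d[n]=i;cv2.imwrite(f"pics/{n}0.png",i["color"][:,:,::-1]);print(n,i["fovy"],i["cx"],i["cy"],i["rvec"],i["tvec"])
pickle.dump(d,open("v0.pkl","wb"))
E
```

```text
pics
{'clock': 0.0, 'qpos': array([ 1.187225  ,  0.62933471,  0.03845125,  1.51837312, -0.02704782,
        0.9962752 , -0.02003596]), 'qd': array([-0.00020992,  0.00066006,  0.00100044,  0.00065838,  0.00146624,
        0.00188437,  0.00077066]), 'tau': array([ 1.60621357e-04, -5.63400757e+01,  1.22631066e+00, -1.93447298e+01,
        1.10860833e-02,  1.06756590e-02, -7.44649675e-08]), 'eef_pos': array([ 202.93494913, -616.85732504,  230.39499203]), 'tool_rot': array([-3.13971997e+00, -1.04419535e-05,  3.17701691e-01]), 'force': array([-1.09715509, -0.61179272, -0.55844484]), 'torque': array([-0.030206  ,  0.00769493,  0.0069212 ]), 'gripper_force': 0.0, 'width': 85.41206386524077}
top 52.79291981719538 314.4404697591086 203.07002729859292 [ 2.15018515 -2.14589449  0.11297468] [   4.70085698  566.12799586 1233.75318876]
side 57.62283935001276 321.2922379067538 205.2010780107434 [ 2.12188149 -0.16513786  0.06419032] [-584.09424073  161.02593895 1206.18274844]
```

View pics/top0.png

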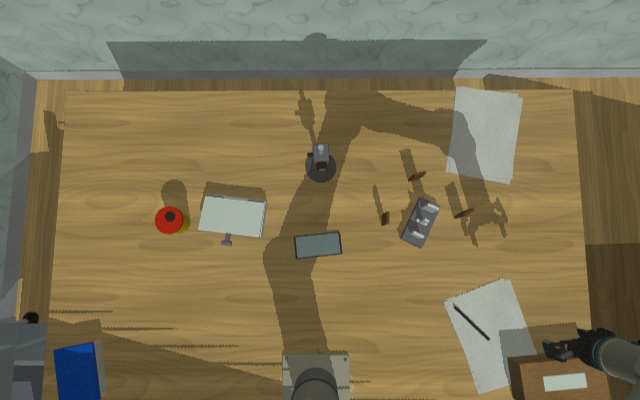

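View pics/side0.png

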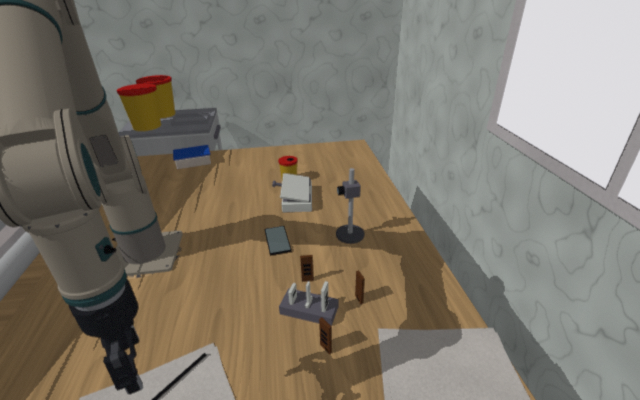

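The top view shows the bin at (170,220), viewer at (232,215) with its handle at (227,240), camera at (320,158), phone at (318,245) and rack at (421,222). The brown decoys stand around the rack. The side view shows the lens at the left of the head (341,191) and the rack at (309,305). I'll zoom in next.

```bash
python3 - <<'E'
import pickle,cv2,numpy as np
d=pickle.load(open("v0.pkl","rb"))
t=d["top"]["color"][:,:,::-1];s=d["side"]["color"][:,:,::-1]
def c(im,x,y,w,h,k): return cv2.resize(im[y:y+h,x:x+w],None,fx=k,fy=k,interpolation=cv2.INTER_CUBIC)
a=np.hstack([c(t,190,180,80,70,5),c(t,385,185,80,70,5)])   # 800x350
b=np.hstack([c(t,290,130,50,50,5),c(t,290,130,30,50,5)*0])
cv2.imwrite("pics/z1.png",np.vstack([a,np.hstack([b,np.zeros((250,400,3),np.uint8)])]))
a=np.hstack([c(s,270,275,80,60,5),c(s,265,165,80,60,5)])
b=np.hstack([c(s,325,160,50,60,5),np.zeros((300,550,3),np.uint8)])
cv2.imwrite("pics/z2.png",np.vstack([a,b]))
E
cat > h.py <<'E'
import cv2,numpy as np,pickle
from scipy.spatial.transform import Rotation as Ro
def cam(i):
    f=200/np.tan(np.radians(i["fovy"]/2)); R=cv2.Rodrigues(np.array(i["rvec"],float))[0]
    return f,R,np.array(i["tvec"],float),i["cx"],i["cy"]
def ray(i,u,v):
    f,R,t,cx,cy=cam(i); return -R.T@t, R.T@np.array([(u-cx)/f,(v-cy)/f,1.])
def onz(i,u,v,z):
    o,d=ray(i,u,v); return o+d*(z-o[2])/d[2]
def tri(*a):  # (img,u,v)...
    A=np.zeros((3,3));b=np.zeros(3)
    for i,u,v in a:
        o,d=ray(i,u,v);d=d/np.linalg.norm(d);P=np.eye(3)-np.outer(d,d);A+=P;b+=P@o
    X=np.linalg.solve(A,b); return X,[np.round(np.subtract(proj(i,X),(u,v)),1) for i,u,v in a]
def proj(i,X):
    f,R,t,cx,cy=cam(i);p=R@X+t; return np.array([cx+f*p[0]/p[2],cy+f*p[1]/p[2]])
E
```

```text
(no output)
```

View pics/z1.png

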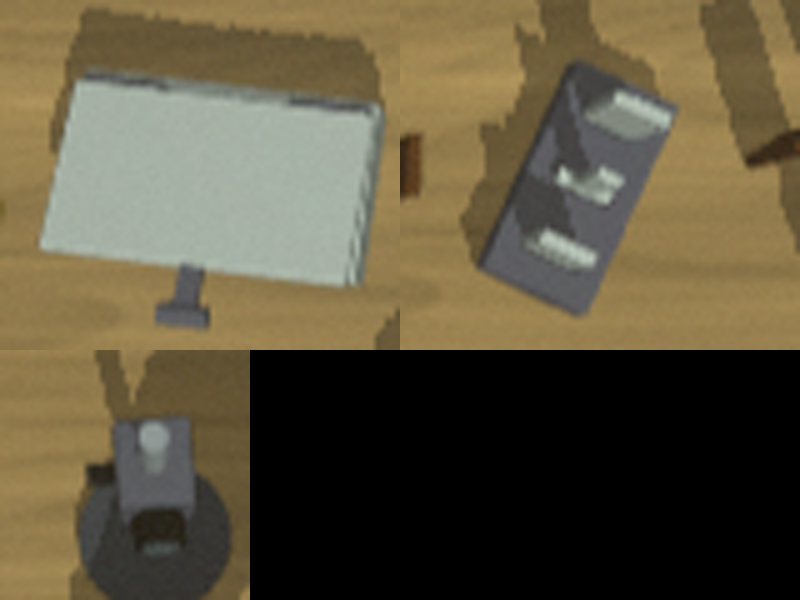

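View pics/z2.png

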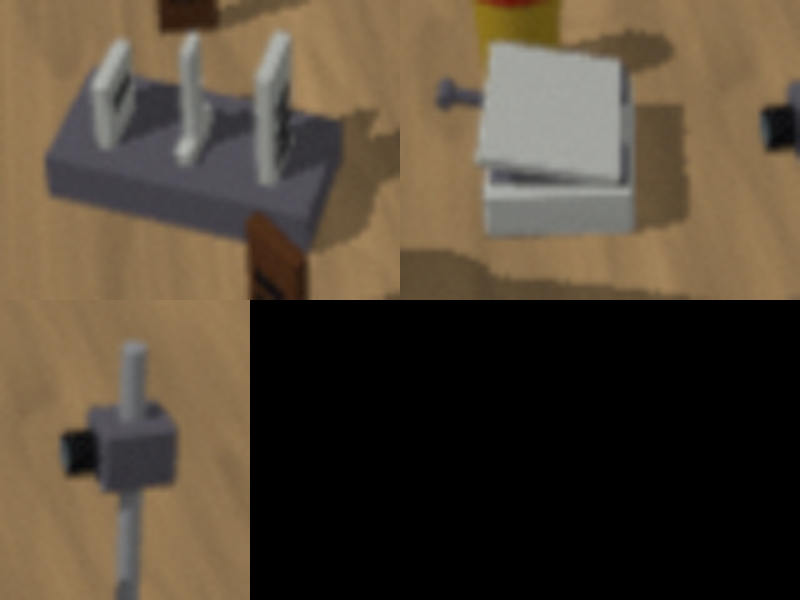

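The rack slot furthest in +x holds the tall full-width cassette, with the windows on its +x-ish side. The stick is in the middle and the short cassette is nearest. The lens faces roughly -x. Next I'll convert these pixels to positions.

```bash
cat > m.py <<'E'
from h import *
d=pickle.load(open("v0.pkl","rb"));T,S=d["top"],d["side"]
np.set_printoptions(precision=1,suppress=True)
t1=lambda X,Y:(T,190+X/5-.4,180+Y/5-.4)
t2=lambda X,Y:(T,385+(X-400)/5-.4,185+Y/5-.4)
t3=lambda X,Y:(T,290+X/5-.4,130+(Y-350)/5-.4)
s1=lambda X,Y:(S,270+X/5-.4,275+Y/5-.4)
s2=lambda X,Y:(S,265+(X-400)/5-.4,165+Y/5-.4)
s3=lambda X,Y:(S,325+X/5-.4,160+(Y-300)/5-.4)
print("rack top corners (top)")
C=[onz(*t2(*p),30) for p in[(578,62),(678,106),(585,315),(480,268)]]
for c in C:print(c)
c=np.mean(C,0);ax=(C[0]+C[1]-C[2]-C[3]);print("centre",c,"yaw",np.degrees(np.arctan2(ax[1],ax[0])),np.linalg.norm(ax)/2,np.linalg.norm(C[0]-C[1]))
C=[onz(*s1(*p),30) for p in[(92,68),(342,125),(47,157),(308,212)]]
for q in C:print("side",q)
print("handle",tri(t1(182,315),s2(446,96)))
print("handle ends top",[onz(*t1(*p),80) for p in[(155,314),(209,317)]])
print("box near face: top",[onz(*s2(*p),40) for p in[(486,192),(634,188)]],"bot",[onz(*s2(*p),0) for p in[(489,234),(631,230)]])
print("box far edge top",[onz(*t1(*p),40) for p in[(85,70),(383,101)]], "nearR",onz(*t1(365,287),0))
print("lens",tri(t3(160,540),s3(70,453)), "post top",tri(t3(153,428),s3(134,345)))
print("foot",onz(*t3(154,536),0),"foot",onz(S,350,235,0))
print("head corners",[onz(*t3(*p),230) for p in[(115,420),(190,420),(196,510),(120,512)]])
print("tall top",tri(t2(642,104),s1(276,36)))
print("tall top ends z103",[onz(*t2(*p),103) for p in[(613,94),(668,120)]])
E
python3 m.py
```

```text
rack top corners (top)
[ 586.3 -327.5   30. ]
[ 558.5 -389.2   30. ]
[ 427.8 -327.2   30. ]
[ 456.7 -262.9   30. ]
centre [ 507.3 -326.7   30. ] yaw -25.92742541758792 144.74102176635463 67.70461237545301
side [ 458.1 -266.9   30. ]
side [ 588.1 -331.5   30. ]
side [ 430.1 -328.4   30. ]
side [ 560.2 -386.9   30. ]
handle (array([440.5, 272.4,  74.7]), [array([-0., -0.]), array([-0.,  0.])])
handle ends top [array([440.8, 287.5,  80. ]), array([439.1, 254.8,  80. ])]
box near face: top [array([464.8, 177.5,  40. ]), array([576.8, 163.4,  40. ])] bot [array([464.2, 180.5,   0. ]), array([573.5, 167. ,   0. ])]
box far edge top [array([595.5, 347. ,  40. ]), array([575.8, 157.7,  40. ])] nearR [460.6 172.7   0. ]
lens (array([647.6, -16.9, 186. ]), [array([ 0., -0.]), array([-0.,  0.])]) post top (array([690.4, -13.1, 257.7]), [array([-0.1,  0.7]), array([ 0.6, -0.2])])
foot [690.2 -12.6   0. ] foot [689.8 -13.7   0. ]
head corners [array([704.3,   7.5, 230. ]), array([704.3, -33.2, 230. ]), array([654.4, -36.3, 230. ]), array([653.4,   4.6, 230. ])]
tall top (array([ 550.7, -344.1,  112.5]), [array([ 0. , -0.3]), array([-0.3,  0.1])])
tall top ends z103 [array([ 556.9, -329.8,  103. ]), array([ 541.5, -361.6,  103. ])]
```

Request:
{"api": "move_arm", "payload": {"targets": "1 0 0 0 0 0 6.1;1 0 0 0 0 0 6.1;1 0 0 0 0 0 6.1;1 0 0 0 0 0 6.1"}}

```text
clock: 0.43
eef_pos: [203.0, -617.1, 230.8]
tool_rot: [-3.141, 0.0, -0.113]
force: [0.5, 0.1, 0.3]
width: 85.2
gripper_force: 0.0
```

Request:
{"api": "move_arm", "payload": {"targets": "1 1.9 -3.4 0 0 0 0;1 1.9 -3.4 0 0 0 0;1 1.9 -3.4 0 0 0 0;1 1.9 -3.4 0 0 0 0;1 1.9 -3.4 0 0 0 0"}}

```text
clock: 0.85
eef_pos: [316.5, -456.8, 231.0]
tool_rot: [-3.141, 0.0, -0.108]
force: [0.8, -0.6, 0.5]
width: 85.4
gripper_force: 0.0
```

Request:
{"api": "move_arm", "payload": {"targets": "1 1.9 -3.4 0 0 0 0;1 1.9 -3.4 0 0 0 0;1 1.9 -3.4 0 0 0 0;1 1.9 -3.4 0 0 0 0;1 1.9 -3.4 0 0 0 0"}}

```text
clock: 1.27
eef_pos: [429.3, -298.1, 231.1]
tool_rot: [-3.141, 0.0, -0.108]
force: [0.9, -0.6, 1.2]
width: 85.6
gripper_force: 0.0
```

```bash
python3 - <<'E'
from cell import cams
import pickle,cv2
i=cams.get_image("wrist");pickle.dump(i,open("w1.pkl","wb"));cv2.imwrite("pics/w1.png",i["color"][:,:,::-1])
E
```

Request:
{"api": "move_arm", "payload": {"targets": "1 -0.2 -4 0 0 0 0;1 -0.2 -4 0 0 0 0;1 -0.2 -4 0 0 0 0;1 -0.2 -4 0 0 0 0;1 -0.2 -4 0 0 0 0"}}

```text
clock: 1.73
eef_pos: [439.9, -98.4, 231.2]
tool_rot: [-3.142, 0.0, -0.109]
force: [2.0, 0.6, 0.1]
width: 85.4
gripper_force: 0.0
```

Request:
{"api": "move_arm", "payload": {"targets": "1 -0.2 -4 0 0 0 0;1 -0.2 -4 0 0 0 0;1 -0.4 -4 0 0 0 0;1 -0.4 -4 0 0 0 0;1 -0.6 -4 0 0 0 0"}}

```text
clock: 2.15
eef_pos: [443.9, 102.5, 231.3]
tool_rot: [-3.142, -0.0, -0.108]
force: [0.7, -0.5, 0.1]
width: 85.4
gripper_force: 0.0
```

Request:
{"api": "move_arm", "payload": {"targets": "1 -0.7 -4 0 0 0 0;1 -0.7 -4 0 0 0 0;1 -0.7 -4 0 0 0 0;1 -0.7 -4 0 0 0 0;1 0 -1 0 0 0 0"}}

```text
clock: 2.57
eef_pos: [432.6, 280.7, 231.1]
tool_rot: [-3.137, 0.001, -0.099]
force: [0.4, 1.0, -0.1]
width: 85.0
gripper_force: 0.0
```

```bash
python3 - <<'E'
from cell import cams,read_state
import pickle,cv2
i=cams.get_image("wrist");pickle.dump(i,open("w2.pkl","wb"));cv2.imwrite("pics/w2.png",i["color"][:,:,::-1])
s=read_state();print(s["eef_pos"],s["qpos"],i["rvec"],i["tvec"])
E
```

```text
[433.40905636 279.60918764 231.00217435] [-0.66629554  0.43676162  0.05813129  1.89156582 -0.03803855  0.81206823
 -2.25749428] [-1.96536477  2.17005741  0.32852054] [323.55896618 346.00473907 494.85611911]
```

View pics/w2.png

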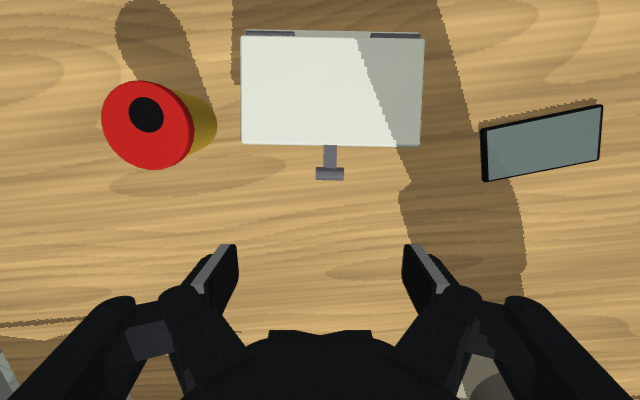

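View pics/w1.png

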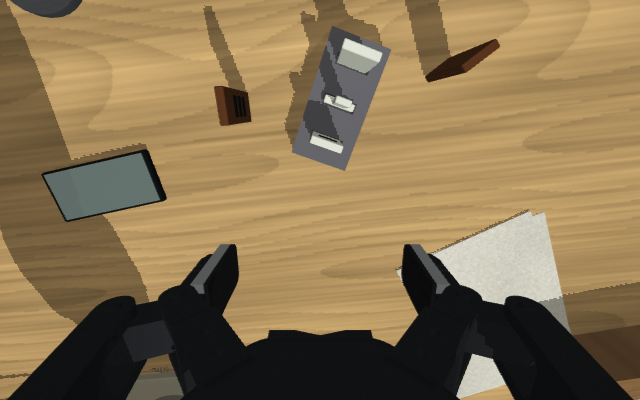

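Wrist 2 shows the handle bar with ends at (316,173) and (344,174), and the screen's free edge from (240,144) to (420,147). Wrist 1 shows the rack corners at (333,26), (391,49), (345,170) and (292,152).

```bash
cat > m2.py <<'E'
exec(open("m.py").read().split('print("rack')[0])
W1=pickle.load(open("w1.pkl","rb"));W2=pickle.load(open("w2.pkl","rb"))
print("handle",tri(t1(182,315),s2(446,96),(W2,330,173)),tri(s2(446,96),(W2,330,173)))
a=[onz(W2,*p,76) for p in[(316,173),(344,174)]];v=a[0]-a[1];print(a,np.degrees(np.arctan2(-v[0],v[1])))
a=[onz(W2,*p,69) for p in[(240,144),(420,147)]];v=a[0]-a[1];print("free edge",a,np.mean(a,0),np.linalg.norm(v),np.degrees(np.arctan2(-v[0],v[1])))
a=[onz(W2,*p,40) for p in[(245,30),(420,33)]];v=a[0]-a[1];print("box rear",a,np.mean(a,0),np.linalg.norm(v),np.degrees(np.arctan2(-v[0],v[1])))
a=[onz(W2,*p,54) for p in[(241,37),(425,39)]];v=a[0]-a[1];print("panel rear",a,np.mean(a,0),np.linalg.norm(v),np.degrees(np.arctan2(-v[0],v[1])))
C=[onz(W1,*p,30) for p in[(333,26),(391,49),(345,170),(292,152)]]
ax=(C[0]+C[1]-C[2]-C[3]);print("rack",np.mean(C,0),"yaw",np.degrees(np.arctan2(ax[1],ax[0])),np.linalg.norm(ax)/2,np.linalg.norm(C[0]-C[1]))
E
python3 m2.py
```

```text
handle (array([440.1, 270.7,  76.3]), [array([0.4, 0.1]), array([-0.2, -0.1]), array([-1. , -0.7])]) (array([440. , 269.6,  76.4]), [array([-0.2, -0. ]), array([ 0. , -0.7])])
[array([440.6, 284.8,  76. ]), array([436.5, 254.7,  76. ])] -7.737685718316107
free edge [array([478.8, 363.2,  69. ]), array([456.5, 170.6,  69. ])] [467.7 266.9  69. ] 193.9188264247077 -6.621249099356036
box rear [array([593.3, 344.9,  40. ]), array([572. , 161.4,  40. ])] [582.7 253.1  40. ] 184.71263759456133 -6.633869223567466
panel rear [array([583.8, 347. ,  54. ]), array([563.2, 161. ,  54. ])] [573.5 254.   54. ] 187.15518836968226 -6.313971570662177
rack [ 507.  -329.2   30. ] yaw -25.576950848052395 144.209120915937 68.2179799306953
```

Request:
{"api": "move_arm", "payload": {"targets": "1 0.75 0.86 3 0 0 0.8;1 0 0 3.7 0 0 0;1 0 0 3.7 0 0 0;1 0 0 3.7 0 0 0;1 0 0 3.4 0 0 0"}}

```text
clock: 3.03
eef_pos: [441.0, 261.7, 54.6]
tool_rot: [3.141, 0.0, -0.123]
force: [0.6, -0.3, -0.4]
width: 85.5
gripper_force: 0.0
```

Request:
{"api": "move_arm", "payload": {"targets": "0.2 0 0 0 0 0 0;-0.1 0 0 0 0 0 0;-0.1 0 0 0 0 0 0"}}

```text
clock: 3.28
eef_pos: [442.1, 263.2, 57.7]
tool_rot: [-3.141, -0.001, -0.123]
force: [0.2, -0.4, 1.1]
width: 51.8
gripper_force: 0.0
```

```bash
python3 - <<'E'
from cell import cams,read_state,ctrl
import pickle,cv2
i=cams.get_image("wrist");pickle.dump(i,open("w3.pkl","wb"));cv2.imwrite("pics/w3.png",i["color"][:,:,::-1])
s=read_state();print(s["eef_pos"],s["tool_rot"],s["force"],s["width"],ctrl.pinch_z)
E
```

```text
[442.61352091 263.7638434   58.42542129] [-3.13946862e+00 -2.93122316e-03 -1.22629217e-01] [ 0.10036752 -0.57086657  0.3187179 ] 43.99564260923447 18.700000000000003
```

View pics/w3.png

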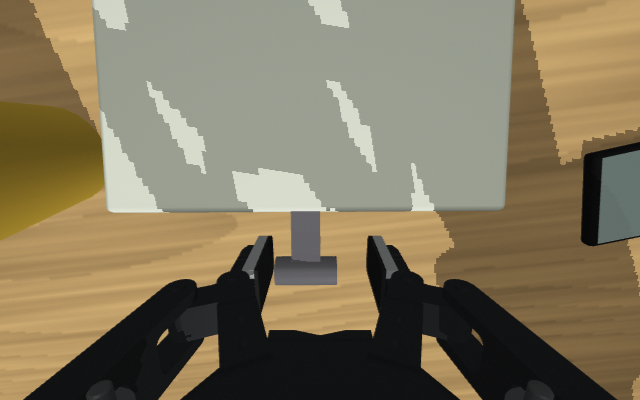

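The bar is centred at (306,271) while the fingers are centred at column 319, so the gripper needs to shift about 6.5 mm towards +y before closing.

Request:
{"api": "move_arm", "payload": {"targets": "-0.1 -0.34 -0.62 0.2 0 0 -0.5;-0.1 0 0 0 0 0 0;-1 0 0 0 0 0 0;-1 0 0 0 0 0 0;-1 0 0 0 0 0 0"}}

```text
clock: 3.75
eef_pos: [438.4, 270.5, 55.0]
tool_rot: [-3.141, -0.001, -0.113]
force: [-1.5, 1.5, 2.3]
width: 28.8
gripper_force: 58.9
```

Request:
{"api": "move_arm", "payload": {"targets": "-1 0 0 0 0 0 0;-1 0 0 0 0 0 0;-1 0 0 0 0 0 0"}}

```text
clock: 4.0
eef_pos: [438.3, 270.5, 54.4]
tool_rot: [-3.141, 0.0, -0.113]
force: [-2.2, 2.9, 2.7]
width: 28.6
gripper_force: 58.9
```

```bash
python3 -c "
import numpy as np
t=np.radians(np.linspace(11.66,100,21));x=-14*np.cos(t);z=14*np.sin(t)
print(';'.join('-1 %.2f 0 %.2f 0 0 0'%(a,-b) for a,b in zip(np.diff(x),np.diff(z))))"
```

```text
-1 0.26 0 -1.05 0 0 0;-1 0.34 0 -1.02 0 0 0;-1 0.42 0 -1.00 0 0 0;-1 0.49 0 -0.96 0 0 0;-1 0.56 0 -0.92 0 0 0;-1 0.63 0 -0.87 0 0 0;-1 0.70 0 -0.82 0 0 0;-1 0.76 0 -0.77 0 0 0;-1 0.82 0 -0.70 0 0 0;-1 0.87 0 -0.64 0 0 0;-1 0.92 0 -0.57 0 0 0;-1 0.96 0 -0.50 0 0 0;-1 0.99 0 -0.42 0 0 0;-1 1.02 0 -0.35 0 0 0;-1 1.05 0 -0.27 0 0 0;-1 1.06 0 -0.19 0 0 0;-1 1.07 0 -0.10 0 0 0;-1 1.08 0 -0.02 0 0 0;-1 1.08 0 0.06 0 0 0;-1 1.07 0 0.15 0 0 0
```

Request:
{"api": "move_arm", "payload": {"targets": "-1 0.26 0 -1.05 0 0 0;-1 0.34 0 -1.02 0 0 0;-1 0.42 0 -1.0 0 0 0;-1 0.49 0 -0.96 0 0 0;-1 0.56 0 -0.92 0 0 0"}}

```text
clock: 4.42
eef_pos: [457.9, 268.2, 103.3]
tool_rot: [3.141, 0.003, -0.113]
force: [0.5, 3.2, -5.7]
width: 28.4
gripper_force: 59.5
```

Request:
{"api": "move_arm", "payload": {"targets": "-1 0.63 0 -0.87 0 0 0;-1 0.7 0 -0.82 0 0 0;-1 0.76 0 -0.77 0 0 0;-1 0.82 0 -0.7 0 0 0;-1 0.87 0 -0.64 0 0 0"}}

```text
clock: 4.83
eef_pos: [493.7, 264.0, 140.9]
tool_rot: [3.14, 0.006, -0.113]
force: [-4.5, 4.0, -3.1]
width: 28.5
gripper_force: 59.4
```

Forces are small and the screen is following, so I'll continue.

Request:
{"api": "move_arm", "payload": {"targets": "-1 0.92 0 -0.57 0 0 0;-1 0.96 0 -0.5 0 0 0;-1 0.99 0 -0.42 0 0 0;-1 1.02 0 -0.35 0 0 0;-1 1.05 0 -0.27 0 0 0"}}

```text
clock: 5.25
eef_pos: [542.1, 258.3, 162.5]
tool_rot: [3.14, 0.008, -0.113]
force: [-8.2, 2.5, 5.4]
width: 28.3
gripper_force: 59.4
```

Request:
{"api": "move_arm", "payload": {"targets": "-1 1.06 0 -0.19 0 0 0;-1 1.07 0 -0.1 0 0 0;-1 1.08 0 -0.02 0 0 0;-1 1.08 0 0.06 0 0 0;-1 1.07 0 0.15 0 0 0"}}

```text
clock: 5.67
eef_pos: [598.2, 251.8, 164.7]
tool_rot: [3.142, 0.002, -0.114]
force: [-3.7, 0.3, 6.4]
width: 28.3
gripper_force: 58.6
```

Request:
{"api": "move_arm", "payload": {"targets": "-1 0 0 0 0 0 0;-1 0 0 0 0 0 0;-1 0 0 0 0 0 0"}}

```text
clock: 5.92
eef_pos: [599.7, 251.6, 164.4]
tool_rot: [-3.141, -0.001, -0.114]
force: [1.2, 1.1, 5.2]
width: 28.4
gripper_force: 58.9
```

```bash
python3 - <<'E'
from cell import cams,read_state
import pickle,cv2,numpy as np
d={}
for n in("top","side","wrist"):
    d[n]=cams.get_image(n)
pickle.dump(d,open("v1.pkl","wb"))
c=lambda im,x,y,w,h,k:cv2.resize(im[y:y+h,x:x+w,::-1],None,fx=k,fy=k,interpolation=cv2.INTER_CUBIC)
cv2.imwrite("pics/z3.png",np.vstack([np.hstack([c(d["side"]["color"],255,145,80,75,5),c(d["top"]["color"],190,160,80,75,5)]),np.hstack([c(d["wrist"]["color"],160,100,320,180,1.25),np.zeros((225,400,3),np.uint8)])]))
s=read_state();print(s["eef_pos"],s["tool_rot"],s["force"],s["width"])
E
```

```text
[599.42588619 251.68641448 164.4185769 ] [-3.14108197e+00 -1.21542884e-03 -1.13824954e-01] [0.63447201 1.06490773 4.38490748] 28.278771084043914
```

View pics/z3.png

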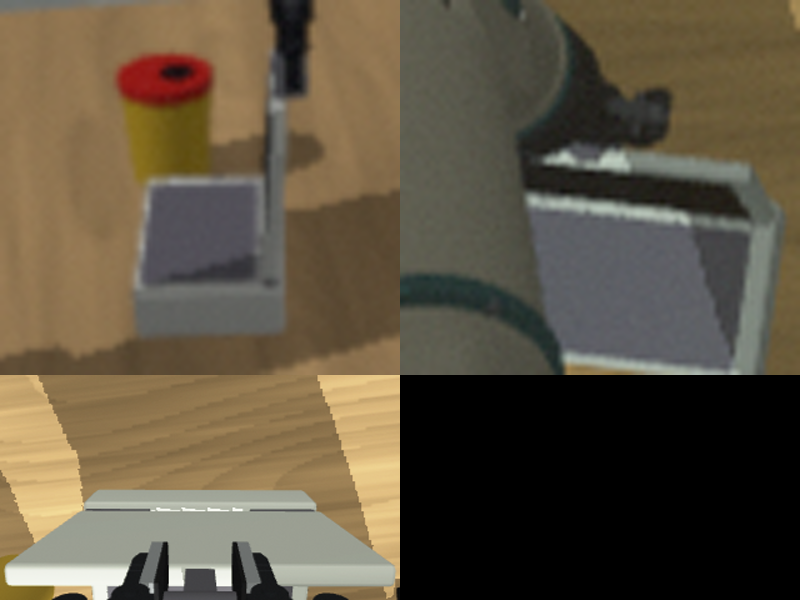

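The screen stands just past upright. In the side crop the panel's near end runs from about (274,282) up to about (279,55). I'll compare that with projections at several angles.

```bash
python3 - <<'E'
from h import *
d=pickle.load(open("v1.pkl","rb"));S=d["side"]
y=np.radians(-6.5);ex=np.array([np.cos(y),np.sin(y),0]);ey=np.array([-np.sin(y),np.cos(y),0]);H=np.array([575.3,254.5,48])-95*ey
f=lambda p:np.round((proj(S,p)-[255,145]+.4)*5)
for a in(90,95,100,105,110):
    r=np.radians(a);u=-np.cos(r)*ex+np.sin(r)*np.array([0,0,1]);n=np.sin(r)*ex+np.cos(r)*np.array([0,0,1])
    print(a,[f(H+u*l+n*w) for l in(0,50,110) for w in(-6,6)])
g=d["side"]["color"].astype(int).sum(2)
for v in range(156,205,4):print(v,g[v,303:318])
E
```

```text
90 [array([260., 283.]), array([276., 282.]), array([257., 226.]), array([274., 225.]), array([254., 154.]), array([271., 153.])]
95 [array([260., 282.]), array([276., 283.]), array([263., 225.]), array([279., 226.]), array([267., 153.]), array([284., 154.])]
100 [array([260., 282.]), array([276., 284.]), array([269., 225.]), array([285., 227.]), array([280., 153.]), array([297., 155.])]
105 [array([260., 281.]), array([276., 284.]), array([275., 225.]), array([291., 228.]), array([294., 155.]), array([310., 158.])]
110 [array([261., 281.]), array([276., 285.]), array([281., 226.]), array([296., 230.]), array([306., 157.]), array([322., 162.])]
156 [352 342 338 329 317 317 283 207 143  55  41  62 141 257 339]
160 [362 348 340 336 316 304 337 212 176  80  48  73 140 255 340]
164 [361 358 350 340 315 278 326 291 253 230 232 247 265 302 341]
168 [365 362 354 346 300 194 258 322 337 317 319 317 325 329 331]
172 [342 323 265 249 220 149 247 325 320 262 218 219 220 224 239]
176 [244 245 236 221 162 177 286 289 287 247 212 210 208 208 219]
180 [345 329 332 336 304 201 283 292 305 316 327 325 321 320 329]
184 [251 249 271 316 335 224 278 299 321 338 338 336 335 325 329]
188 [250 252 270 333 345 245 284 295 296 242 222 214 220 215 215]
192 [248 249 267 297 289 297 292 298 304 244 239 232 230 222 215]
196 [212 183 198 252 265 288 296 313 312 250 231 230 231 230 216]
200 [186 198 220 259 271 261 267 300 309 250 233 235 237 235 229]
204 [301 300 301 294 298 298 299 307 302 250 239 239 230 224 221]
```

```bash
python3 - <<'E'
from h import *
np.set_printoptions(precision=1,suppress=True)
d=pickle.load(open("v1.pkl","rb"))
for n in d:
    o,r=ray(d[n],320,200);print(n,"cam",o)
y=np.radians(-6.5);ex=np.array([np.cos(y),np.sin(y),0]);ey=np.array([-np.sin(y),np.cos(y),0]);H=np.array([575.3,254.5,48])
W=lambda p:(proj(d["wrist"],p)-[160,100])*1.25+[0,375]
Tt=lambda p:(proj(d["top"],p)-[190,160]+.4)*5+[400,0]
for a in(92,96,100,104):
    r=np.radians(a);u=-np.cos(r)*ex+np.sin(r)*np.array([0,0,1]);n=np.sin(r)*ex+np.cos(r)*np.array([0,0,1])
    P=lambda l,w,s:H+u*l+n*w+s*95*ey
    print(a,"wrist free back",W(P(110,6,1)),W(P(110,6,-1)),"free front",W(P(110,-6,-1)),"hinge back",W(P(0,6,1)),W(P(0,6,-1)))
    print("   top: near free f/b",Tt(P(110,-6,-1)),Tt(P(110,6,-1)),"hinge f/b",Tt(P(0,-6,-1)),Tt(P(0,6,-1)))
print("box rear",W(H+10*ex-[0,0,8]+95*ey),W(H+10*ex-[0,0,8]-95*ey))
i=d["wrist"]["color"].astype(int).sum(2)
for c in(300,260,410):print(c,[(v,i[v,c]) for v in range(185,275,2)])
E
```

```text
top cam [ 408.6  -18.9 1294.4]
side cam [  458.1 -1015.2   762.6]
wrist cam [671.7 243.5 306.9]
92 wrist free back [  1.9 578.2] [397.9 577.8] free front [394.4 600.1] hinge back [ 78.5 509.7] [321.1 509.4]
   top: near free f/b [749.3 196.9] [752.2 176.3] hinge f/b [775.7 226.6] [778.3 207.7]
96 wrist free back [  0.4 562.9] [399.4 562.6] free front [396.8 586.1] hinge back [ 78.7 509.5] [320.9 509.3]
   top: near free f/b [751.1 183.7] [754.2 163.5] hinge f/b [775.6 226.4] [778.4 207.9]
100 wrist free back [ -0.6 547.1] [400.4 546.7] free front [398.7 571.2] hinge back [ 78.9 509.4] [320.7 509.2]
   top: near free f/b [753.1 170.6] [756.4 150.9] hinge f/b [775.5 226.3] [778.5 208. ]
104 wrist free back [ -0.9 530.9] [400.6 530.6] free front [399.9 555.7] hinge back [ 79.  509.4] [320.5 509.1]
   top: near free f/b [755.2 157.9] [758.6 138.8] hinge f/b [775.5 226. ] [778.6 208.3]
box rear [ 81.2 501.7] [318.4 501.5]
300 [(185, np.int64(371)), (187, np.int64(369)), (189, np.int64(371)), (191, np.int64(364)), (193, np.int64(471)), (195, np.int64(478)), (197, np.int64(479)), (199, np.i
[... 2110 characters left out ...]
1, np.int64(457)), (213, np.int64(458)), (215, np.int64(461)), (217, np.int64(460)), (219, np.int64(459)), (221, np.int64(460)), (223, np.int64(461)), (225, np.int64(460)), (227, np.int64(460)), (229, np.int64(459)), (231, np.int64(458)), (233, np.int64(460)), (235, np.int64(460)), (237, np.int64(461)), (239, np.int64(458)), (241, np.int64(457)), (243, np.int64(461)), (245, np.int64(458)), (247, np.int64(461)), (249, np.int64(459)), (251, np.int64(494)), (253, np.int64(560)), (255, np.int64(555)), (257, np.int64(553)), (259, np.int64(547)), (261, np.int64(539)), (263, np.int64(533)), (265, np.int64(525)), (267, np.int64(481)), (269, np.int64(359)), (271, np.int64(328)), (273, np.int64(332))]
```

The wrist image, which also fits the hinge and box rear, gives about 95.5–96°, and the top view agrees. The screen needs about 4.5° more.

Request:
{"api": "move_arm", "payload": {"targets": "-1 0.4 0 0.05 0 0 0;-1 0.4 0 0.05 0 0 0;-1 0.3 0 0.05 0 0 0;-1 0 0 0 0 0 0;-1 0 0 0 0 0 0"}}

```text
clock: 6.48
eef_pos: [609.3, 250.5, 162.7]
tool_rot: [3.141, 0.001, -0.114]
force: [-0.9, 0.0, 5.6]
width: 28.5
gripper_force: 58.8
```

```bash
cat > ang.py <<'E'
from cell import cams,read_state
from h import *
np.set_printoptions(precision=1,suppress=True)
d={n:cams.get_image(n) for n in("top","side","wrist")}
pickle.dump(d,open("v2.pkl","wb"))
s=read_state();print(s["eef_pos"],s["tool_rot"],s["force"],s["width"])
y=np.radians(-6.5);ex=np.array([np.cos(y),np.sin(y),0]);ey=np.array([-np.sin(y),np.cos(y),0]);H=np.array([575.3,254.5,48])
for a in(92,96,100,104):
    r=np.radians(a);u=-np.cos(r)*ex+np.sin(r)*np.array([0,0,1]);n=np.sin(r)*ex+np.cos(r)*np.array([0,0,1])
    P=lambda l,w,s:H+u*l+n*w+s*95*ey
    f=lambda q,*p:proj(d[q],P(*p))
    print(a,"wrist b,f,hinge",f("wrist",110,6,.3)[1],f("wrist",110,-6,.3)[1],f("wrist",0,6,.3)[1],"top near free b,f",f("top",110,6,-1),f("top",110,-6,-1),"at -.8",f("top",110,6,-.8),f("top",110,-6,-.8),"side",f("side",110,6,-1),f("side",30,6,-1))
print("box rear",proj(d["wrist"],H+10*ex-[0,0,8]+28*ey))
def edges(col,lo):
    g=np.diff(cv2.GaussianBlur(col.astype(float),(1,3),0).ravel());k=[j for j in range(1,len(g)-1) if abs(g[j])>20 and abs(g[j])>=max(abs(g[j-1]),abs(g[j+1]))]
    return [(lo+j+.5,int(g[j])) for j in k]
w=d["wrist"]["color"].astype(int).sum(2)
for c in(275,280,380,400):print("wrist col",c,edges(w[180:285,c],180))
t=d["top"]["color"].astype(int).sum(2)
for c in(254,256,258):print("top col",c,t[184:206,c])
S=d["side"]["color"].astype(int).sum(2)
for v in(176,184,188,192,196):print("side",v,S[v,304:318])
E
python3 ang.py
```

```text
[609.2 250.5 162.7] [ 3.1  0.  -0.1] [-0.6  1.3  5.6] 28.454365937616515
92 wrist b,f,hinge 278.37105394549445 295.71781742948605 217.47853039662036 top near free b,f [260.  194.9] [259.5 199. ] at -.8 [253.5 194.1] [252.9 198.2] side [309.8 175.2] [309.8 194.3]
96 wrist b,f,hinge 266.3852206553689 284.81760506552286 217.35041126334198 top near free b,f [260.4 192.3] [259.8 196.3] at -.8 [253.9 191.5] [253.3 195.6] side [311.9 175.4] [310.4 194.4]
100 wrist b,f,hinge 253.89989721049432 273.18207152393666 217.25132760624143 top near free b,f [260.9 189.8] [260.2 193.7] at -.8 [254.3 189. ] [253.7 193. ] side [314.  175.7] [310.9 194.5]
104 wrist b,f,hinge 241.08877322242876 260.9565431882176 217.18163602872696 top near free b,f [261.3 187.4] [260.6 191.2] at -.8 [254.8 186.6] [254.1 190.4] side [316.  176.1] [311.4 194.7]
box rear [291.9 210.9]
wrist col 275 [(199.5, 47), (210.5, 29), (215.5, -101), (218.5, 64), (241.5, -162), (251.5, 87), (267.5, -117)]
wrist col 280 [(199.5, 44), (210.5, 31), (218.5, -61), (235.5, -36), (266.5, 85), (274.5, -203)]
wrist col 380 [(200.5, 50), (210.5, 32), (216.5, -119), (218.5, 74), (255.5, 36), (262.5, -169)]
wrist col 400 [(200.5, 48), (210.5, 32), (216.5, -120), (218.5, 76), (255.5, 37), (270.5, -30), (273.5, 25), (280.5, -200)]
top col 254 [253 250 245 235 245 299 370 387 376 301 168  94  78  88 105 100  83  91
 163 273 346 321]
top col 256 [253 240 241 241 239 262 337 391 380 334 243 148 102  84  88  86  80  83
  90 185 304 331]
top col 258 [257 247 237 239 241 264 330 403 388 342 290 276 279 280 238 148 102  84
 110 202 328 348]
side 176 [240 236 232 195  84  53 152 278 303 299 255 214 207 216]
side 184 [250 272 352 411 163 165 277 290 304 321 328 330 326 320]
side 188 [252 275 359 411 197 240 285 290 272 234 216 224 212 213]
side 192 [249 265 328 334 209 285 295 284 243 237 231 224 216 209]
side 196 [219 220 300 278 279 294 305 301 241 236 228 230 223 222]
```

All three views now agree on about 99.7°. I'll release, back straight up, and re-check.

Request:
{"api": "move_arm", "payload": {"targets": "0 0 0 0 0 0 0;0.3 0 0 0 0 0 0;0.3 0 0 0 0 0 0;0.3 0 0 -1.5 0 0 0;0.3 0 0 -3 0 0 0"}}

```text
clock: 7.05
eef_pos: [607.0, 248.9, 203.6]
tool_rot: [3.136, 0.008, -0.114]
force: [-0.4, -0.0, 0.4]
width: 54.9
gripper_force: 0.0
```

Request:
{"api": "move_arm", "payload": {"targets": "0.3 0 0 -3.5 0 0 0;0.3 0 0 -3 0 0 0;0.3 0 0 0 0 0 0"}}

```text
clock: 7.3
eef_pos: [613.3, 251.4, 279.1]
tool_rot: [-3.136, -0.01, -0.114]
force: [1.1, -0.1, 1.0]
width: 55.1
gripper_force: 0.0
```

```bash
python3 ang.py
```

```text
[609.5 250.1 272. ] [ 3.1  0.  -0.1] [-0.5  0.6  0.3] 55.461406034998525
92 wrist b,f,hinge 214.95746518701858 226.40201606519562 188.92895175517287 top near free b,f [260.  194.9] [259.5 199. ] at -.8 [253.5 194.1] [252.9 198.2] side [309.8 175.2] [309.8 194.3]
96 wrist b,f,hinge 207.31120432611806 219.1505974476895 188.86796525477303 top near free b,f [260.4 192.3] [259.8 196.3] at -.8 [253.9 191.5] [253.3 195.6] side [311.9 175.4] [310.4 194.4]
100 wrist b,f,hinge 199.51111214914457 211.62534012179643 188.8282162488201 top near free b,f [260.9 189.8] [260.2 193.7] at -.8 [254.3 189. ] [253.7 193. ] side [314.  175.7] [310.9 194.5]
104 wrist b,f,hinge 191.6396469832575 203.90161427274174 188.80983080991655 top near free b,f [261.3 187.4] [260.6 191.2] at -.8 [254.8 186.6] [254.1 190.4] side [316.  176.1] [311.4 194.7]
box rear [299.6 184.6]
wrist col 275 [(184.5, 35), (188.5, -71), (190.5, 24), (201.5, 81), (211.5, -139), (256.5, 123), (258.5, -41), (261.5, -25), (273.5, 22)]
wrist col 280 [(184.5, 35), (188.5, -72), (190.5, 26), (201.5, 83), (211.5, -138), (256.5, 125), (258.5, -4
[... 194 characters left out ...]
 (211.5, -57), (248.5, -91), (264.5, 75), (272.5, -104)]
top col 254 [253 250 245 231 242 289 367 396 368 302 180  96  82  82  89  88  74  82
 161 274 355 333]
top col 256 [257 251 246 239 243 273 344 390 373 331 245 157 100  80  91  89  79  88
 105 189 313 336]
top col 258 [256 248 240 233 239 258 335 395 388 345 292 282 275 276 240 156 104  92
  97 198 327 345]
side 176 [245 238 228 193  80  59 155 275 305 302 253 211 216 214]
side 184 [251 272 351 406 174 163 276 288 300 325 335 335 324 321]
side 188 [255 276 360 411 193 235 284 289 275 229 216 217 213 215]
side 192 [247 270 325 336 205 284 289 290 245 233 228 223 217 213]
side 196 [228 265 321 281 277 289 301 297 244 232 227 228 225 225]
```

The screen holds at about 100°. Next I move to the rack.

Request:
{"api": "move_arm", "payload": {"targets": "0.3 -1.7 3.2 0 0 0 0;0.3 -1.7 3.2 0 0 0 0;0.3 -1.7 3.2 0 0 0 0;0.3 -1.7 3.2 0 0 0 0;0.3 -1.7 3.2 0 0 0 0"}}

```text
clock: 7.87
eef_pos: [504.8, 99.4, 270.6]
tool_rot: [3.14, 0.003, -0.113]
force: [0.1, -0.7, 0.5]
width: 55.4
gripper_force: 0.0
```

Request:
{"api": "move_arm", "payload": {"targets": "0.3 -1.7 3.2 0 0 0 0;0.3 -1.7 3.2 0 0 0 0;0.3 0.5 3.8 0 0 0 0;0.3 0.5 3.8 0 0 0 0;0.3 0.5 3.8 0 0 0 0"}}

```text
clock: 8.28
eef_pos: [466.6, -75.0, 271.2]
tool_rot: [3.142, 0.003, -0.113]
force: [1.3, -0.3, -0.3]
width: 55.5
gripper_force: 0.0
```

Request:
{"api": "move_arm", "payload": {"targets": "0.3 0.5 3.8 0 0 0 0;0.3 0.5 3.8 0 0 0 0;0.3 0.5 3.8 0 0 0 0;0.3 0.5 3.8 0 0 0 0;0.3 0.5 3.8 0 0 0 0"}}

```text
clock: 8.7
eef_pos: [470.1, -266.6, 270.7]
tool_rot: [-3.14, 0.003, -0.114]
force: [-0.2, -0.6, -0.0]
width: 55.6
gripper_force: 0.0
```

Request:
{"api": "move_arm", "payload": {"targets": "0.3 0 0 0 0 0 6.4;0.3 0 0 0 0 0 6.4;0.3 0 0 0 0 0 6.4;0.3 0 0 0 0 0 0;0.3 0 0 0 0 0 0"}}

```text
clock: 9.12
eef_pos: [470.8, -264.7, 271.0]
tool_rot: [3.141, 0.003, -0.445]
force: [0.9, 1.0, 0.4]
width: 55.5
gripper_force: 0.0
```

```bash
python3 - <<'E'
from cell import cams,read_state
import pickle,cv2
i=cams.get_image("wrist");pickle.dump(i,open("w4.pkl","wb"));cv2.imwrite("pics/w4.png",i["color"][:,:,::-1])
s=read_state();print(s["eef_pos"],s["tool_rot"],s["qpos"])
E
```

```text
[ 471.06848008 -264.66401647  271.34682801] [ 3.14142498e+00  2.27111048e-03 -4.44982996e-01] [ 0.29219718  0.43462601  0.24369395  1.77672154 -0.12505118  0.94757432
 -1.42830525]
```

View pics/w4.png

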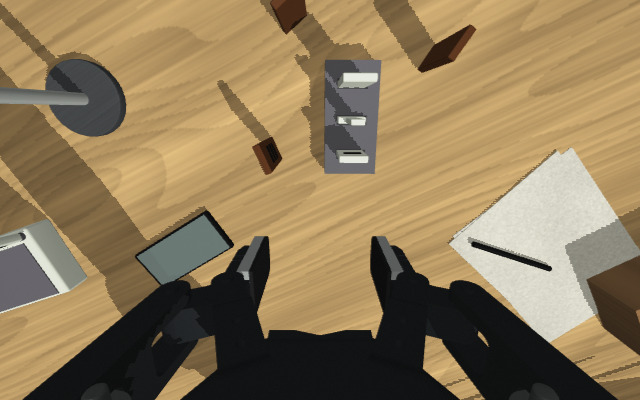

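The wrist view shows the tall cassette's top at about (359,77), with the rack spanning columns 325–381 and rows 60–174. I'll measure with masks.

```bash
python3 - <<'E'
from h import *
np.set_printoptions(precision=1,suppress=True)
W=pickle.load(open("w4.pkl","rb"));im=W["color"].astype(int)
print("cam",ray(W,0,0)[0])
s=im.sum(2);print(s[68:92:2,334:384:3])
hsv=cv2.cvtColor(W["color"],cv2.COLOR_RGB2HSV)
roi=im[50:185,310:395];m=((roi[...,2]>=roi[...,0]-5)&(roi.sum(2)>60)).astype(np.uint8)
m=cv2.morphologyEx(m,cv2.MORPH_CLOSE,np.ones((7,7)))
c=max(cv2.findContours(m,0,2)[0],key=cv2.contourArea)
r=cv2.minAreaRect(c);B=cv2.boxPoints(r)+[310,50];print("rackbox",B.tolist())
C=[onz(W,*p,30) for p in [(324.5,60),(381,60.5),(376,174),(324.5,173)]]
ax=C[0]+C[1]-C[2]-C[3];print("rack hand",np.mean(C,0),np.degrees(np.arctan2(ax[1],ax[0])),np.linalg.norm(ax)/2)
m=(s[64:95,330:386]>560).astype(np.uint8)
c=max(cv2.findContours(m,0,2)[0],key=cv2.contourArea);r=cv2.minAreaRect(c);B=cv2.boxPoints(r)+[330,64];print("bright",B.tolist())
P=[onz(W,*p,103) for p in B];print(P,np.mean(P,0))
E
```

```text
cam [ 536.9 -296.3  413.3]
[[212 212 209 212 216 213 213 211 317 334 331 332 330 331 333 331 460]
 [212 212 212 211 211 211 211 214 210 330 330 333 331 333 330 333 481]
 [212 212 210 228 322 321 321 320 319 376 382 380 380 379 369 332 484]
 [212 213 209 497 691 691 689 689 690 688 686 686 686 685 686 330 490]
 [211 211 211 515 688 690 690 690 690 690 689 689 688 686 687 328 486]
 [210 166 310 527 690 690 690 689 689 690 688 690 688 689 687 330 490]
 [209 173 319 538 682 681 679 681 681 682 682 682 680 680 683 327 486]
 [234 236 315 471 498 499 496 499 498 500 501 499 498 501 355 329 481]
 [335 239 307 492 495 495 492 492 493 495 495 500 461 335 329 327 472]
 [334 312 489 493 495 496 493 494 497 498 498 371 329 329 331 358 485]
 [211 258 253 242 242 250 250 242 245 251 231 213 331 331 328 362 497]
 [212 330 335 330 333 331 332 332 330 332 331 328 327 328 328 405 493]]
rackbox [[322.80538749694824, 171.9522933959961], [325.2649974822998, 58.81010913848877], [380.15209197998047, 60.00330352783203], [377.6924819946289, 173.1454849243164]]
rack hand [ 506.2 -328.7   30. ] -24.94249432597939 144.14530063547573
bright [[344.0, 73.0], [377.0, 73.0], [377.0, 81.0], [344.0, 81.0]]
[array([ 558. , -334.3,  103. ]), array([ 543.4, -364.7,  103. ]), array([ 536.4, -361.9,  103. ]), array([ 551. , -331.2,  103. ])] [ 547.2 -348.1  103. ]
```

Request:
{"api": "move_arm", "payload": {"targets": "0.3 3.5 1.4 0 0 0 0;0.3 3.5 1.4 0 0 0 0;0.3 3.46 1.38 0 0 0 0;0.3 0 0 3.5 0 0 0;0.3 0 0 3.5 0 0 0"}}

```text
clock: 9.58
eef_pos: [550.4, -351.2, 202.9]
tool_rot: [3.14, -0.007, -0.447]
force: [0.2, 0.2, -1.4]
width: 55.7
gripper_force: 0.0
```

Request:
{"api": "move_arm", "payload": {"targets": "0.3 0 0 3.5 0 0 0;0.3 0 0 2.5 0 0 0;0.3 0 0 0 0 0 0;0.3 0 0 0 0 0 0;0.3 0 0 0 0 0 0"}}

```text
clock: 10.0
eef_pos: [548.7, -348.9, 144.0]
tool_rot: [3.141, -0.003, -0.447]
force: [-0.1, -0.0, 0.7]
width: 55.7
gripper_force: 0.0
```

```bash
python3 - <<'E'
from cell import cams,read_state
from h import *
np.set_printoptions(precision=2,suppress=True)
W=cams.get_image("wrist");s=read_state();p=s["eef_pos"];print(p,s["tool_rot"],s["width"])
pickle.dump(W,open("w5.pkl","wb"))
R=Ro.from_euler("xyz",s["tool_rot"]).as_matrix()
g=W["color"].astype(int).sum(2)
m=(g>600).astype(np.uint8)
for c in sorted(cv2.findContours(m,0,2)[0],key=cv2.contourArea)[-4:]:
    x,y,w,h=cv2.boundingRect(c);r=cv2.minAreaRect(c)
    Q=onz(W,*r[0],103);print((x,y,w,h),r,Q,"in tool",R.T@(Q-p))
E
```

```text
[ 549.06 -349.15  144.63] [ 3.14 -0.   -0.45] 55.56660674780987
(300, 298, 39, 7) ((319.0, 301.0), (6.0, 38.0), 90.0) [ 487.56 -319.21  103.  ] in tool [-68.56  -0.39  41.37]
(294, 215, 50, 11) ((318.4999694824219, 220.0), (48.99999237060547, 9.999998092651367), -0.0) [ 548.15 -347.98  103.  ] in tool [-1.49 -0.67 41.63]
(322, 0, 112, 30) ((377.5, 14.5), (29.0, 111.0), 90.0) [ 647.23 -433.26  103.  ] in tool [124.74  33.31  42.13]
(516, 256, 124, 128) ((590.2342529296875, 323.20440673828125), (105.47996520996094, 107.6749267578125), 52.4314079284668) [ 375.38 -504.27  103.  ] in tool [-89.59 215.    41.38]
```

Request:
{"api": "move_arm", "payload": {"targets": "0.3 -0.13 -0.07 1 0 0 0;0.3 0 0 2.5 0 0 0;0.3 0 0 2.5 0 0 0;0.3 0 0 2.4 0 0 0;0.3 0 0 0 0 0 0"}}

```text
clock: 10.47
eef_pos: [544.6, -345.0, 54.8]
tool_rot: [-3.141, 0.006, -0.448]
force: [-1.1, 0.8, -1.1]
width: 55.4
gripper_force: 0.0
```

Request:
{"api": "move_arm", "payload": {"targets": "0.3 0 0 0 0 0 0;-1 0 0 0 0 0 0;-1 0 0 0 0 0 0;-1 0 0 0 0 0 0;-1 0 0 0 0 0 0"}}

```text
clock: 10.88
eef_pos: [548.4, -348.0, 60.6]
tool_rot: [3.141, -0.004, -0.448]
force: [0.6, 0.0, 6.9]
width: 35.2
gripper_force: 59.9
```

Request:
{"api": "move_arm", "payload": {"targets": "-1 0 0 0 0 0 0;-1 0 0 0 0 0 0"}}

```text
clock: 11.05
eef_pos: [548.3, -348.0, 60.6]
tool_rot: [3.141, -0.004, -0.448]
force: [0.1, -0.4, 6.6]
width: 35.2
gripper_force: 59.9
```

Request:
{"api": "move_arm", "payload": {"targets": "-1 0 0 -0.5 0 0 0;-1 0 0 -0.8 0 0 0;-1 0 0 -1 0 0 0;-1 0 0 -1.2 0 0 0;-1 0 0 -1.5 0 0 0"}}

```text
clock: 11.47
eef_pos: [546.0, -346.5, 109.2]
tool_rot: [-3.141, 0.002, -0.448]
force: [-1.1, 0.4, -0.6]
width: 35.2
gripper_force: 59.9
```

Request:
{"api": "move_arm", "payload": {"targets": "-1 0 0 -2 0 0 0;-1 0 0 -2.5 0 0 0;-1 0 0 -2.5 0 0 0;-1 0 0 -2 0 0 0;-1 0 0 0 0 0 0"}}

```text
clock: 11.88
eef_pos: [548.7, -348.6, 204.3]
tool_rot: [3.141, -0.008, -0.449]
force: [0.5, -1.0, 1.0]
width: 35.6
gripper_force: 59.9
```

```bash
python3 - <<'E'
from cell import cams,read_state
from h import *
np.set_printoptions(precision=2,suppress=True)
s=read_state();print(s["eef_pos"],s["tool_rot"],s["width"],s["gripper_force"],s["force"])
d={n:cams.get_image(n) for n in("top","side","wrist")};pickle.dump(d,open("v3.pkl","wb"))
# lens from pictures averaged: intensity patches
S=d["side"]["color"].astype(int);T=d["top"]["color"].astype(int)
print("side lens\n",S[180:204,333:350].sum(2));print("top lens\n",T[158:176,312:333].sum(2))
E
```

```text
[ 548.66 -348.63  204.34] [ 3.14 -0.01 -0.45] 35.61308900242374 59.88524615764618 [ 0.52 -1.05  1.02]
side lens
 [[233 227 236 244 251 271 319 363 364 350 332 323 317 310 303 287 243]
 [233 240 249 254 248 248 286 331 327 303 256 210 211 207 200 201 214]
 [250 255 260 256 236 218 219 246 242 209 170 166 174 171 170 184 213]
 [262 255 241 236 214 183 195 234 226 181 148 157 170 166 170 181 202]
 [250 240 230 208 169 145 188 226 221 180 136 149 161 168 167 169 187]
 [230 227 201 149 122 124 164 194 184 145 121 135 152 173 173 170 174]
 [209 188 147 127 113 108  96  89  85  67  79 124 156 206 198 199 197]
 [162 132 116 112 112  94  65  43  46  23  64 104 181 240 226 225 220]
 [122 110 116 112 103  96  46  46  38  21  53 109 195 223 186 183 181]
 [106 116 108 105  93  82  47  20  38  47  51 117 206 208 180 175 170]
 [111 112 119 104  78  81  44  46  30  26  60 116 203 204 176 174 171]
 [104 119 141 119  72  55  46  40  36  39  63 107 186 199 176 174 174]
 [144 164 171 126  63  49  53  39  29  23  49 109 190 202 175 172 168]
 [195 209 198 107  71  63  53  37  40  31  56 123 205 202 164 17
[... 1630 characters left out ...]
5 220 198  96 116 135 129 157 161 159 157 161 111 194 221 216
  226 219 220]
 [213 223 224 215 216 108 121 200 196 236 233 232 219 213 168 205 222 222
  222 218 221]
 [230 225 223 232 210 179 188 234 244 229 228 237 231 227 224 220 220 218
  222 224 225]
 [219 227 219 222 208 217 217 214 231 216 221 218 222 211 226 219 226 215
  214 221 229]
 [216 217 223 216 220 224 225 210 226 222 226 212 223 229 214 225 214 220
  221 223 229]
 [219 223 229 224 224 225 217 214 224 223 219 219 218 224 231 224 221 219
  233 224 228]
 [217 224 229 220 225 209 221 225 228 225 224 229 219 228 220 220 220 223
  215 214 217]
 [210 216 223 227 216 231 222 214 213 222 225 225 221 226 223 219 225 220
  215 217 220]]
```

```bash
python3 - <<'E'
from h import *
np.set_printoptions(precision=1,suppress=True,linewidth=170)
d=pickle.load(open("v0.pkl","rb"));T,S=d["top"],d["side"]
print("TOP v0\n",T["color"][142:176,312:334].astype(int).sum(2))
print("TOP b-r\n",(T["color"][156:174,312:334].astype(int)@[-1,0,1]))
print("SIDE v0\n",S["color"][176:204,333:364].astype(int).sum(2))
W=pickle.load(open("w4.pkl","rb"));im=W["color"][40:150,20:150].astype(int)
m=((im.sum(2)<320)&(im[...,2]>im[...,0]-4)).astype(np.uint8)
m=cv2.morphologyEx(cv2.morphologyEx(m,cv2.MORPH_OPEN,np.ones((3,3))),cv2.MORPH_CLOSE,np.ones((15,15)))
c=max(cv2.findContours(m,0,2)[0],key=cv2.contourArea);e=cv2.fitEllipse(cv2.convexHull(c));print(e)
for z in(0,8,12):print("foot w4",z,onz(W,e[0][0]+20,e[0][1]+40,z))
E
```

```text
TOP v0
 [[250 243 237 241 236 245 235 236 239 245 236 219 239 225 230 238 227 232 238 243 231 242]
 [271 224 230 216 232 223 216 223 231 224 239 229 235 234 244 235 223 221 221 228 229 225]
 [298 233 227 235 199 198 247 324 342 336 291 264 267 274 281 271 211 220 223 222 223 217]
 [262 269 270 276 232 217 359 434 446 451 389 314 274 277 279 278 212 239 233 233 237 236]
 [241 258 280 269 266 248 437 439 440 446 439 376 280 274 284 273 212 252 248 244 246 254]
 [260 256 267 271 275 272 446 445 445 445 434 398 279 285 283 264 218 245 238 242 248 242]
 [249 245 280 280 279 255 413 443 452 446 439 372 282 280 277 274 206 241 241 242 245 247]
 [260 247 273 278 274 211 333 416 434 430 410 314 280 281 272 266 210 245 240 240 246 239]
 [281 253 276 288 266 236 280 362 396 386 363 301 281 284 288 269 217 240 236 232 245 240]
 [250 247 285 276 273 272 287 323 351 360 339 298 275 276 275 273 218 231 236 239 237 243]
 [178 243 283 276 282 276 285 325 347 363 344 287 276 274 283 287 242 244 252 244 253 237]
 [112 234 281 279 281 274 268 326 349 363 331 285 282 277 277 287 239 250 253 256 251 258]

[... 6706 characters left out ...]
]
 [337 334 325 329 338 324 330 343 347 352 353 349 344 342 339 304 245 240 246 268 311 345 349 363 362 354 354 346 340 335 332]
 [346 337 329 328 334 340 332 339 346 353 352 347 350 344 337 306 268 269 264 268 312 347 355 352 359 354 353 348 340 335 331]
 [351 345 330 325 332 330 340 339 343 351 347 352 344 347 341 327 324 319 282 276 319 352 350 354 360 359 351 348 344 336 332]
 [348 347 338 331 330 327 332 336 344 352 352 354 354 341 342 347 361 328 283 272 319 351 349 351 355 358 353 351 344 340 329]]
((55.23876953125, 56.26534652709961), (71.97430419921875, 108.36087036132812), 107.39469146728516)
foot w4 0 [698.8   2.3   0. ]
foot w4 8 [695.7  -3.5   8. ]
foot w4 12 [694.1  -6.4  12. ]
```

```bash
python3 - <<'E'
from h import *
np.set_printoptions(precision=1,suppress=True,linewidth=170)
d=pickle.load(open("v0.pkl","rb"));T,S=d["top"],d["side"]
L,e=tri((T,321.8,169.2),(S,337.8,190.4));print("lens",L,e)
p=onz(T,320.5,146.6,256);print("post top",p)
# post top in side: find top
print(tri((T,320.5,146.6),(S,351.4,168.5)))
v=p-L;print("yaw",np.degrees(np.arctan2(v[1],v[0])),np.hypot(*v[:2]))
# head vertical extent side: silhouettes
for yaw in(0,4,8):
  r=np.radians(yaw);ex=np.array([np.cos(r),np.sin(r),0]);ey=np.array([-np.sin(r),np.cos(r),0]);ez=np.array([0,0,1.])
  po=np.array([p[0],p[1],0])
  for z in(184,188):
    l=po-45*ex+z*ez; f=lambda c,a,b,h:proj(c,l+a*ex+b*ey+h*ez)
    print(yaw,z,"lens",f(T,0,0,0),f(S,0,0,0),"head top FL,FR,BR",f(T,20,22,22),f(T,20,-22,22),f(T,70,-22,22),"bottom FL FR",f(T,20,22,-22),f(T,20,-22,-22),"side FR t,b BR t,b",f(S,20,-22,22),f(S,20,-22,-22),f(S,70,-22,22),f(S,70,-22,-22))
E
```

```text
lens [644.  -17.5 185.8] [array([ 0. , -0.4]), array([-0.3,  0.1])]
post top [688.9 -14.  256. ]
(array([688.4, -14.1, 258.1]), [array([ 0., -0.]), array([-0.,  0.])])
yaw 4.407253833879797 45.08419903974406
0 184 lens [320.6 169. ] [337.3 190.4] head top FL,FR,BR [312.6 160.2] [328.5 160.2] [328.5 142.5] bottom FL FR [313.  163.7] [328.3 163.7] side FR t,b BR t,b [344.8 187.2] [344.6 199.2] [360.4 185.8] [359.9 197.8]
0 188 lens [320.6 168.7] [337.3 189.3] head top FL,FR,BR [312.6 159.9] [328.6 159.9] [328.5 142.1] bottom FL FR [312.9 163.4] [328.3 163.4] side FR t,b BR t,b [344.9 186.1] [344.7 198.1] [360.5 184.7] [360.  196.7]
4 184 lens [321.7 168.9] [337.5 190.9] head top FL,FR,BR [313.2 160.7] [329.2 159.6] [327.9 142. ] bottom FL FR [313.6 164.2] [328.9 163.2] side FR t,b BR t,b [345.5 187.4] [345.2 199.4] [360.7 185.5] [360.2 197.5]
4 188 lens [321.7 168.6] [337.5 189.8] head top FL,FR,BR [313.2 160.4] [329.2 159.3] [327.9 141.6] bottom FL FR [313.6 163.9] [328.9 162.9] side FR t,b BR t,b [345.5 186.3] [345.3 198.3] [360.8 184.4] [360.3 196.4]
8 184 lens [322.8 168.8] [337.8 191.4] head top FL,FR,BR [313.9 161.2] [329.7 159. ] [327.2 141.6] bottom FL FR [314.2 164.7] [329.4 162.6] side FR t,b BR t,b [346.1 187.6] [345.9 199.6] [361.  185.2] [360.5 197.1]
8 188 lens [322.8 168.5] [337.8 190.3] head top FL,FR,BR [313.9 160.9] [329.8 158.7] [327.2 141.2] bottom FL FR [314.2 164.4] [329.5 162.3] side FR t,b BR t,b [346.1 186.5] [345.9 198.5] [361.1 184. ] [360.5 196.1]
```

The lens is at (644,-17.5,186) with yaw 4.3°, consistent across the head, post and lens. Next I turn and carry the cassette there.

Request:
{"api": "move_arm", "payload": {"targets": "-1 0 0 0 0 0 -6;-1 0 0 0 0 0 -6;-1 0 0 0 0 0 -6;-1 0 0 0 0 0 -6;-1 0 0 0 0 0 -6"}}

```text
clock: 12.45
eef_pos: [545.7, -346.3, 196.9]
tool_rot: [-3.14, 0.003, 0.08]
force: [0.4, 0.2, 0.6]
width: 35.1
gripper_force: 59.9
```

Request:
{"api": "move_arm", "payload": {"targets": "-1 0.1 -1.5 0 0 0 0;-1 0.2 -3 0 0 0 0;-1 0.2 -3 0 0 0 0;-1 0.2 -3 0 0 0 0;-1 0.2 -3 0 0 0 0"}}

```text
clock: 12.87
eef_pos: [544.4, -208.7, 197.5]
tool_rot: [-3.14, 0.002, 0.072]
force: [0.6, -0.2, -0.2]
width: 35.3
gripper_force: 59.9
```

Request:
{"api": "move_arm", "payload": {"targets": "-1 0.2 -3 0 0 0 0;-1 0.2 -3 0 0 0 0;-1 0.2 -3 0 0 0 0;-1 0.2 -3 0 0 0 0;-1 0.2 -3 0.3 0 0 0"}}

```text
clock: 13.28
eef_pos: [543.2, -58.6, 195.1]
tool_rot: [-3.141, 0.001, 0.073]
force: [0.5, -0.1, -0.1]
width: 35.2
gripper_force: 59.9
```

Request:
{"api": "move_arm", "payload": {"targets": "-1 0.2 -2 0.5 0 0 0;-1 0 -1 0.5 0 0 0;-1 0 0 0 0 0 0;-1 0 0 0 0 0 0;-1 0 0 0 0 0 0"}}

```text
clock: 13.7
eef_pos: [543.9, -33.3, 185.3]
tool_rot: [3.14, 0.001, 0.072]
force: [0.1, -0.0, -0.9]
width: 35.6
gripper_force: 59.9
```

Request:
{"api": "move_arm", "payload": {"targets": "-1 0 0 0 0 0 0;-1 0 0 0 0 0 0;-1 0 0 0 0 0 0;-1 0 0 0 0 0 0"}}

```text
clock: 14.03
eef_pos: [544.2, -32.1, 185.5]
tool_rot: [3.141, -0.0, 0.074]
force: [-0.3, 0.6, -0.3]
width: 35.2
gripper_force: 59.9
```

Request:
{"api": "move_arm", "payload": {"targets": "-1 0 -0.36 -0.28 0 0 0;-1 0 -0.36 -0.28 0 0 0;-1 0 0 0 0 0 0;-1 0 0 0 0 0 0;-1 0 0 0 0 0 0"}}

```text
clock: 14.45
eef_pos: [543.7, -24.0, 191.2]
tool_rot: [3.142, -0.0, 0.075]
force: [-0.1, 0.2, -0.8]
width: 35.3
gripper_force: 59.9
```

Request:
{"api": "move_arm", "payload": {"targets": "-1 0 0 0 0 0 0;-1 0 0 0 0 0 0"}}

```text
clock: 14.62
eef_pos: [543.6, -24.3, 191.0]
tool_rot: [3.141, 0.0, 0.075]
force: [-0.5, 0.9, 0.1]
width: 35.3
gripper_force: 59.9
```

```bash
python3 - <<'E'
from cell import cams,read_state
from h import *
np.set_printoptions(precision=1,suppress=True,linewidth=170)
d={n:cams.get_image(n) for n in("top","side","wrist")};pickle.dump(d,open("v4.pkl","wb"))
s=read_state();print(s["eef_pos"],s["tool_rot"],s["force"],s["width"])
c=lambda n,x,y,w,h,k:cv2.resize(d[n]["color"][y:y+h,x:x+w,::-1],None,fx=k,fy=k,interpolation=cv2.INTER_CUBIC)
cv2.imwrite("pics/z4.png",np.vstack([np.hstack([c("side",285,155,80,60,5),c("top",285,140,80,60,5)]),np.hstack([c("wrist",160,120,320,240,1.25),c("side",225,100,160,120,2.5)])]))
r=np.radians(4.3);ex=np.array([np.cos(r),np.sin(r),0]);ey=np.array([-np.sin(r),np.cos(r),0]);ez=np.array([0,0,1.])
C=np.array([544.3,-25,186]);S=d["side"]
for a,b,h in((4.5,-18,47.5),(4.5,-18,-47.5),(-4.5,-18,-47.5),(-4.5,-18,47.5),(-4.5,18,-47.5),(-4.5,18,47.5)):
    print(a,b,h,"side",proj(S,C+a*ex+b*ey+h*ez),"crop",(proj(S,C+a*ex+b*ey+h*ez)-[285,155]+.4)*5)
E
```

```text
[543.6 -24.2 190.9] [3.1 0.  0.1] [ 0.2 -0.9  0.1] 35.182053155871436
4.5 -18 47.5 side [308.7 183.6] crop [120.7 144.8]
4.5 -18 -47.5 side [309.9 209.8] crop [126.3 276. ]
-4.5 -18 -47.5 side [307.1 210.2] crop [112.5 277.9]
-4.5 -18 47.5 side [305.8 183.9] crop [106.1 146.6]
-4.5 18 -47.5 side [305.1 204.4] crop [102.3 249.1]
-4.5 18 47.5 side [303.7 178.6] crop [ 95.7 119.9]
```

View pics/z4.png

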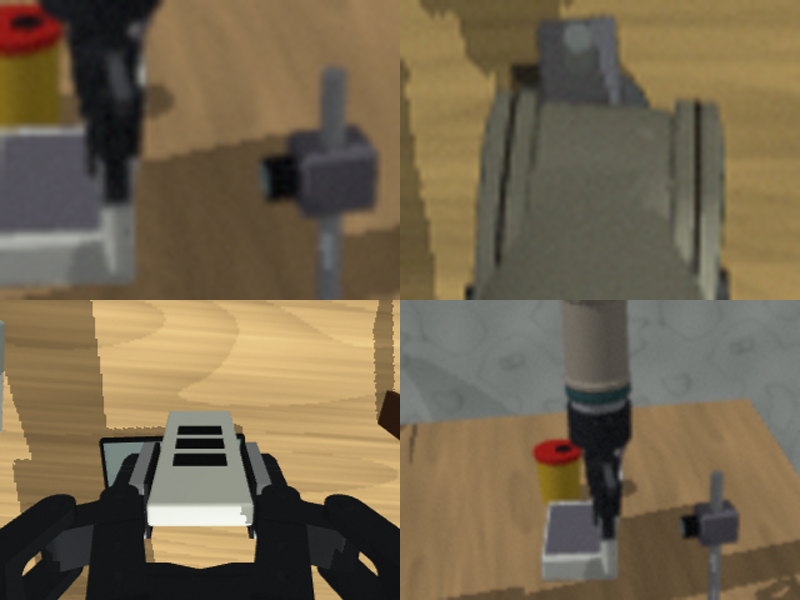

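The cassette is held upright between the fingers with its three windows towards the lens side. I'll check its pose from the wrist view: the face's top edge is at crop row 506 and its bottom edge at row 412.

```bash
python3 - <<'E'
from h import *
np.set_printoptions(precision=1,suppress=True,linewidth=170)
d=pickle.load(open("v4.pkl","rb"));W=d["wrist"]
r=np.radians(4.3);ex=np.array([np.cos(r),np.sin(r),0]);ey=np.array([-np.sin(r),np.cos(r),0]);ez=np.array([0,0,1.])
C=np.array([543.8,-24.3,185.8])
for q in((4.5,18,47.5),(4.5,-18,47.5),(4.5,18,-47.5),(4.5,-18,-47.5),(-4.5,18,47.5),(-4.5,-18,47.5)):print(q,proj(W,C+q[0]*ex+q[1]*ey+q[2]*ez))
g=W["color"].astype(int).sum(2)
for c in(312,320,328):
    e=np.diff(g[200:320,c]);print(c,[(200+i+.5,int(e[i])) for i in range(len(e)) if abs(e[i])>25])
for v in(214,225,235,250,275,):
    e=np.diff(g[v,260:380]);print(v,[(260+i+.5,int(e[i])) for i in range(len(e)) if abs(e[i])>60])
S=d["side"]["color"].astype(int).sum(2);print(S[192:216,300:316])
E
```

```text
(4.5, 18, 47.5) [277.3 283. ]
(4.5, -18, 47.5) [364.6 282.9]
(4.5, 18, -47.5) [295.9 206.9]
(4.5, -18, -47.5) [344.8 206.9]
(-4.5, 18, 47.5) [278.3 301.4]
(-4.5, -18, 47.5) [363.6 301.4]
312 [(200.5, -36), (219.5, -108), (220.5, -273), (226.5, 86), (227.5, 304), (229.5, -102), (230.5, -275), (238.5, 388), (241.5, -106), (242.5, -275), (251.5, 79), (252.5, 312), (281.5, 38), (282.5, 43), (283.5, 62), (284.5, 67), (285.5, 56), (299.5, -53), (300.5, -177), (307.5, 31)]
320 [(200.5, -33), (201.5, -31), (219.5, -110), (220.5, -272), (226.5, 84), (227.5, 311), (229.5, -108), (230.5, -276), (238.5, 392), (241.5, -108), (242.5, -271), (251.5, 84), (252.5, 306), (281.5, 43), (282.5, 48), (283.5, 57), (284.5, 67), (285.5, 50), (299.5, -53), (300.5, -172), (307.5, 32)]
328 [(203.5, -31), (219.5, -107), (220.5, -272), (226.5, 82), (227.5, 307), (229.5, -109), (230.5, -270), (238.5, 390), (241.5, -109), (242.5, -277), (251.5, 88), (252.5, 308), (281.5, 41), (282.5, 50), (283.5, 58), (284.5, 64), (285.5, 54), (299.5, -54), (300.5, -148), (301.5, -37), (308.5, 30), (317.5, -27)]
214 []
225 [(291.5,
[... 1530 characters left out ...]
 324 309 300 257 243 242 237]
 [298 289 293 302 293 315 379 414 346 325 315 303 266 251 250 240]
 [295 294 296 295 295 309 361 409 351 325 309 301 261 244 249 244]
 [292 290 290 292 294 294 334 393 340 322 307 302 257 237 243 238]
 [292 289 293 292 290 295 311 344 321 308 304 297 251 238 229 235]
 [291 292 293 291 289 292 296 292 282 285 286 288 240 237 236 236]
 [281 275 275 273 280 276 270 270 267 271 267 254 241 231 236 241]
 [237 246 239 239 236 235 226 221 224 227 230 234 237 235 242 244]
 [238 243 237 241 233 225 219 216 218 219 229 232 236 235 243 245]
 [244 235 236 242 235 226 217 214 222 224 225 231 235 241 240 241]
 [242 238 234 242 235 234 222 219 219 229 228 236 233 238 240 246]]
```

```bash
python3 - <<'E'
from h import *
np.set_printoptions(precision=1,suppress=True,linewidth=170)
d=pickle.load(open("v4.pkl","rb"));W=d["wrist"]
r=np.radians(4.3);ex=np.array([np.cos(r),np.sin(r),0]);ey=np.array([-np.sin(r),np.cos(r),0]);ez=np.array([0,0,1.])
C=np.array([543.8,-24.3,185.8])
def hit(u,v):
    o,k=ray(W,u,v);t=((C+4.5*ex-o)@ex)/(k@ex);q=o+k*t-C;return np.array([q@ey,q[2]])
for v in(220.3,227.3,230.3,238.5,242.3,252.3):print(v,hit(320,v))
# lateral: side edges of windows / face at rows
for v,a,b in((225,302,337.2),(235,300,338.9),(250,297.9,341.3)):print(v,hit(a,v),hit(b,v))
g=W["color"].astype(int)
print(g[203:216,320].tolist());print(g[203:216,300].tolist())
E
```

```text
220.3 [  0.3 -21.2]
227.3 [ 0.3 -9.9]
230.3 [ 0.3 -5.4]
238.5 [0.3 5.7]
242.3 [ 0.4 10.3]
252.3 [ 0.4 21.5]
225 [ 11.5 -13.5] [-10.4 -13.4]
235 [11.8  1.1] [-10.5   1.1]
250 [11.6 19. ] [-10.5  19.1]
[[181, 148, 97], [181, 149, 98], [185, 153, 100], [184, 151, 100], [180, 149, 98], [173, 149, 109], [147, 151, 138], [147, 151, 139], [147, 151, 138], [146, 150, 138], [146, 150, 138], [146, 150, 138], [146, 150, 138]]
[[185, 151, 101], [185, 154, 103], [182, 150, 100], [180, 147, 98], [181, 150, 99], [172, 149, 108], [147, 150, 138], [146, 150, 138], [147, 150, 139], [147, 150, 139], [147, 151, 139], [146, 151, 138], [147, 151, 139]]
```

The windows are symmetric about the expected centre (±21.3 mm vertically, about 0.5 mm laterally) and the cassette isn't tilted. I'm handing it in.

```bash
python3 -c "
from cell import order,read_state
s=read_state();print(s['eef_pos'],s['qd'].round(3),s['gripper_force']);print(order.finish_job())"
```

```text
[543.57679422 -24.24623244 190.9261455 ] [ 0.    -0.001  0.003 -0.001  0.001 -0.001  0.001] 59.882580041885376
the job is handed in; nothing more can be done
None
```

The job is handed in: by my camera measurements the screen stands at about 100° and the gripper holds the tall cassette upright, windows facing the lens, centred within about 1 mm and 10 cm away (no verdict was shown).

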